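# Open the dust panel and clamp the case with the square-socket handle

## Task

Slide the clear dust panel straight up out of the slot in front of the case-clamping fixture and stand it upright, fully down, in the slot of the wooden parking stand, without ever tipping it over. Then take the handle with the square socket (not the round one), push it fully home on the fixture's slanting square spindle and turn it clockwise until the spindle reaches its stop. Leave the handle on the spindle, let go of everything, and leave the other things on the bench where they are.

Things in the scene. Friction and masses are not known exactly. Their poses are not given: they have to be found in the camera images.
- fixture: Fixed clamping fixture. Origin: under the centre of its dark base plate, 200 (x) x 136 (y) x 12 mm. A grey face leans 0.42 rad towards -x, rising from 53 mm high at x=-24 to 107 mm at x=+94; upslope of the spindle, brass jaws 13 mm high round a watch case. Panel slot: at x=-80 along y, 7 mm wide, 104 long, floor 12 mm and rim 48 mm above the table.
- spindle_seat (a point): Middle of the steel collar (34 mm across) at the square spindle's foot, where the fully home handle's underside rests; in the fixture's frame at (8, 0, 79) mm. z: spindle axis, up out of the slope, 0.42 rad from vertical towards the fixture's -x; x and y turn with the spindle, square to its flats. Spindle 14 mm square up to 18 mm, then a nose 11.5 mm square up to 22 mm.
- spindle (a joint): Turn of the square spindle, rad, growing clockwise seen looking down on the spindle's end (right-handed about the seat's -z). Starts at 0 to 0.35; stops at 0 and 1.3 (clamped); friction about 0.12 N m holds it where it is left. The socket has about 0.14 rad of play each way, so the handle turns a little further than the spindle. One brass jaw moves with it.
- panel: Loose dust panel, about 0.1 kg: clear sheet 5 mm thick (x), 100 mm wide (y), with an aluminium strip 10 mm thick (x), 100 wide, along its top edge from 98 to 112 mm height (the top). Origin: middle of the lower edge; z up. It starts upright on the floor of the fixture's slot, its x along the fixture's x. Grip it across the strip.
- stand: Fixed low wooden parking stand, base 90 (x) x 140 (y) x 10 mm, origin under its centre. In its middle a slot along its y: 8 mm wide, 104 mm long, floor 10 mm and straight walls to 46 mm above the table, then flaring lips to 59 mm, about 21 mm apart at the top. The panel parks with its lower edge on the slot's floor, its x along the stand's x, either way round.
- handle: Loose handle to fit, about 0.16 kg, upright on the table: SQUARE steel block 34 x 34 x 30 mm, on it a black wing 60 (x) x 14 (y) mm from 30 to 64 mm height. Square bore from below, 16 mm wide, 24 deep, 2 mm chamfer, flats parallel to block and wing; fits the spindle in any of four quarter turns. Origin: bore mouth, centre of the underside; z up. May swap places with the round one.
- round_handle: Loose bystander: the same black wing on a ROUND steel block 36 mm across, 30 mm high, with no bore. Origin: centre of the underside. Leave it alone.
- drivers: Bystander: round black screwdriver stand 96 mm across, 40 mm high, with six small screwdrivers reaching 120 mm high. Origin: centre of the underside.
- dome: Bystander: glass dust dome with a knob on a white base, 100 mm across, 75 mm high. Origin: centre of the underside.
- dish: Bystander: round aluminium parts dish 72 mm across, 16 mm high. Origin: centre of the underside.
Things that resemble listed ones, but are neither listed nor needed, are in the scene too. There is more than one size of the fixture; the job needs the larger. Leave any green look-alike of the handle alone.

How it is judged:
By the outcome, as a careful person would: the job done as asked, in the order asked, and still so for the second after the job is handed in, with the robot touching nothing.
It also fails if it takes over 64 s, if anything falls off the work surface, if the arm or the gripper's body presses on something with over 40 N, if the wrist force passes 120 N, or if a joint passes its speed limit or range.

## Robot

A 6-joint arm with a two-finger parallel gripper is mounted at the origin on the work surface. World frame = base frame: x ahead of the robot, y to its left, z up, the work surface at z = 0. Lengths are in mm, angles in rad, forces in N, time in s.
With the tool pointing down it reaches from about 350 to 775 mm from the base axis. Payload 7.3 kg.
Tool frame: the origin (TCP) lies midway between the tips of the shut fingers; the grasp point (between the pads) lies 19 mm behind it; z points along the fingers, y is the line along which they close (so a half turn about z gives the same grasp; the last joint's range is limited). The gripper opens to 92 mm and grips with 3 to 60 N. Pads are 19 mm wide; open, the fingers measure 130 mm over their backs; the gripper's body (75 mm by 190 mm) begins 47 mm behind the grasp point.
Start: joints at [-0.146, 0.342, 1.524, -0, 1.275, -0.146], TCP at [525.019, 0.019, 226.741] pointing down, gripper open.
Joint ranges: [-2.53, 2.53], [-0.77, 2.02], [0.04, 2.7], [-1, 4.14], [0.28, 2.66], [-3.11, 3.11]. Speed limits (rad/s): [2.57, 2.57, 3.14, 3.14, 3.14, 3.14].

## Interface

Orientations are given as [roll, pitch, yaw] about the fixed x, y, z axes, in that order (R = Rz(yaw) Ry(pitch) Rx(roll)).
In Python, from plant import bot gives the robot as it stands.
- The arm moves only by the tool servo_tool, never from a script. Its argument "deltas" is a list of rows, each a list of 2 entries, a list of its own where there are three numbers: the shift along the tool's x, y, z in m, then the turn, a rotation vector about the tool's x, y, z in degrees. A call has 1 to 20 rows; each row shifts and turns the commanded pose from where the row before left it, along the tool's axes as they then stand; what a row does not reach is not made up. A row lasts 1/8 s, in which the tool goes at most 62.5 mm and 10.7 degrees, less where a joint would pass 70% of its speed; a pose out of reach is approached as far as the arm can. A call with a gripper value outside its range is refused whole. "fingers" is the opening, from 0 (shut) to 1 (fully open), set as the call begins (left out, the last holds). The fingers move at their own pace and stop on an object; the grip force is fixed at half the most. Time passes only in rows, so rows that do not move let the fingers close. It gives the time, the measured TCP pose, the force, the opening and the grip force at its end, in the units of the state.
- bot.get_obs(): the state, without advancing time (a new reading comes with each control period).
- bot.capture(name): name is "scene" or "side" or "wrist"; returns the picture (480x640x3 uint8, red, green, blue); there is no depth.
- bot.camera_model(name): a dict with "mtx" (3x3 intrinsics, pixels), "dist" ([k1, k2, p1, p2, k3] as OpenCV has them; the pictures are not rectified), "xyz" and "rotation" of the camera in the world. Camera axes: x right, y down, z forward; pixel columns grow to the right and rows downward; lengths in mm; the calibration is good to about 2 mm. A picture is of the moment at which its call begins: read the wrist's pose just before it. camera_model takes no time and is no camera call; for the wrist camera it gives the pose at the moment of the call.
- bot.close_job(): hands the job in; it is judged then, once.
The state is a dict: "time": time; "joint_positions": joint angles; "dq": joint speeds; "tau": joint torques, N m; "tool_pos": TCP position; "tcp_rot": TCP orientation; "contact_force": force on the tool from outside, world axes, zero at the start; "moment": the same for the moment, N m; "grip_width": finger opening in mm; "finger_force": force on a finger pad.
Only numpy, scipy, OpenCV 4.12 (cv2) and the standard library are available. Lean on these libraries where they do the work, as an engineer would, in place of code of your own. Each camera call takes 0.05 s, during which the arm holds its last target. There are 200 camera calls.

## Working session

There is one attempt and no reset: what is moved stays moved. The work goes in short steps, Python scripts to look and compute and a tool call to move; the robot and the scene stay as the last step left them, time stands still between calls to the robot, and variables do not carry over. Pictures are saved under pics/ and viewed, at most 10 in all, crops included, and the job is handed in when it is done.

Besides the shell and the picture viewer there is one more tool, called after "Call:" as name([rows], argument=value, ...), one row to a line, values as JSON. servo_tool: Moves the arm, as the interface text tells. Its arguments: {"type":"object","properties":{"deltas":{"type":"array"},"fingers":{"type":"number"}},"required":["deltas"]}

```bash
ls; mkdir -p pics; python3 - <<'E'
from plant import bot
import cv2,numpy as np
np.set_printoptions(precision=4,suppress=True)
print(bot.get_obs())
for n in ["scene","side"]:
    print(n,bot.camera_model(n)); im=bot.capture(n); cv2.imwrite(f"pics/{n}0.png",im[:,:,::-1])
E
```

```text
pics
{'time': 0.0, 'joint_positions': array([-0.146 ,  0.3427,  1.525 , -0.    ,  1.2754, -0.146 ]), 'dq': array([-0.002 ,  0.001 , -0.0011, -0.0002,  0.0023,  0.0014]), 'tau': array([  0.0008, -43.1246, -24.422 ,   0.0718,   0.0559,  -0.0001]), 'tool_pos': array([524.5768,   0.0714, 226.0601]), 'tcp_rot': array([-3.14  , -0.0002,  1.5708]), 'contact_force': array([-0.4866,  0.2242, -0.3836]), 'moment': array([-0.0497,  0.0229,  0.01  ]), 'finger_force': 0.0, 'grip_width': 91.78663505899351}
scene {'mtx': array([[469.8225,   0.    , 320.3837],
       [  0.    , 469.8225, 227.2756],
       [  0.    ,   0.    ,   1.    ]]), 'dist': array([-0.0732,  0.    ,  0.    ,  0.    ,  0.    ]), 'xyz': array([1174.2094,  -49.0428,  763.776 ]), 'rotation': array([-2.3864, -0.0019,  1.5626])}
side {'mtx': array([[619.2567,   0.    , 320.8589],
       [  0.    , 619.2567, 239.6616],
       [  0.    ,   0.    ,   1.    ]]), 'dist': array([-0.0076,  0.    ,  0.    ,  0.    ,  0.    ]), 'xyz': array([ -15.675 , -786.4387,  925.3305]), 'rotation': array([-2.319 ,  0.0037, -0.6189])}
```

View pics/scene0.png

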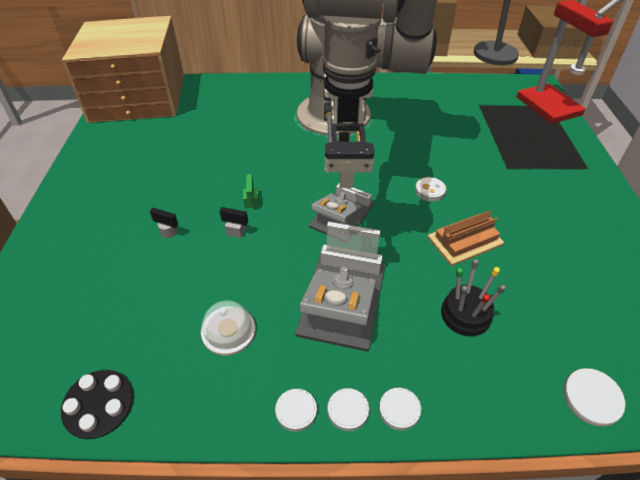

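View pics/side0.png

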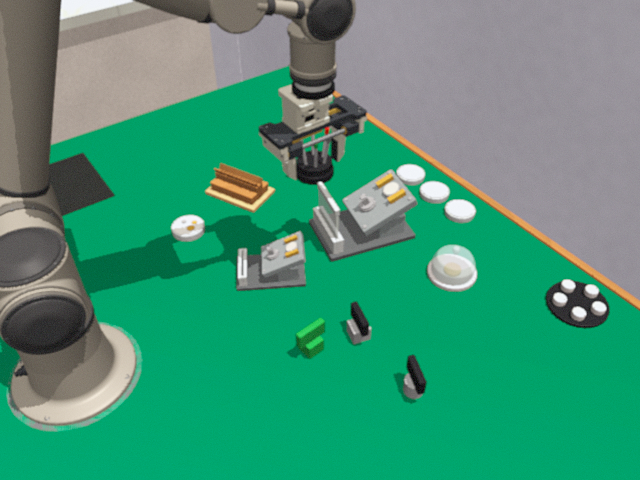

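Candidates for the handle: black-winged at scene (165,222) and (235,220), and a green look-alike at (252,192). For the fixture: large at (342,290), small at (342,212). The stand is at (467,238). I'll take close crops now.

```bash
python3 - <<'E'
import cv2,numpy as np
s=cv2.imread("pics/scene0.png");d=cv2.imread("pics/side0.png")
def g(im,x0,y0,w,h,k,step=10):
    c=cv2.resize(im[y0:y0+h,x0:x0+w],None,fx=k,fy=k,interpolation=cv2.INTER_CUBIC)
    for x in range(-(-x0//step)*step,x0+w,step):
        X=(x-x0)*k; cv2.line(c,(X,0),(X,5),(0,255,255),1)
        if x%20==0: cv2.putText(c,str(x),(X+1,14),0,.35,(0,255,255),1)
    for y in range(-(-y0//step)*step,y0+h,step):
        Y=(y-y0)*k; cv2.line(c,(0,Y),(5,Y),(0,255,255),1)
        if y%20==0: cv2.putText(c,str(y),(7,Y+4),0,.35,(0,255,255),1)
    return c
a=g(s,290,215,110,135,4);b=g(s,422,205,88,67,4)
c=np.zeros((540,800,3),np.uint8);c[:,:440]=a;c[:268,445:797]=b
c[270:270+200,445:445+352]=g(s,145,195,88+0,50,4)
cv2.imwrite("pics/c1.png",np.vstack([c]))
c=np.zeros((600,800,3),np.uint8)
c[:344,:440]=g(d,305,168,110,86,4);c[:240,445:765]=g(d,200,155,80,60,4)
c[350:350+250,:]=np.hstack([g(d,340,295,100,62,4)[:,:],g(d,345,295,100,62,4)])[:248].__class__((250,800,3),np.uint8)*0
c[346:346+240,0:440]=g(s,145,198,110,60,4);c[250:250+320,445:445+352]=g(d,343,330-32,88,80+22,4)[:320] if 0 else g(d,345,300,88,80,4) 
cv2.imwrite("pics/c2.png",c)
E
```

```text
(no output)
```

View pics/c1.png

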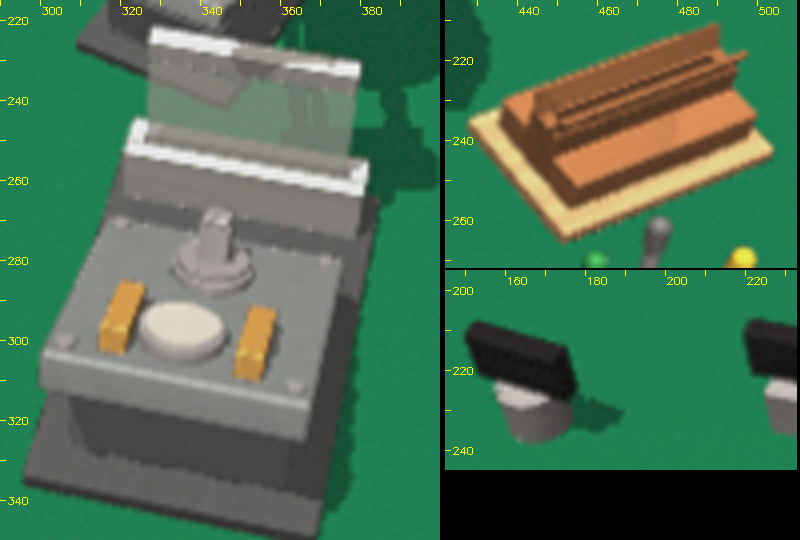

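View pics/c2.png

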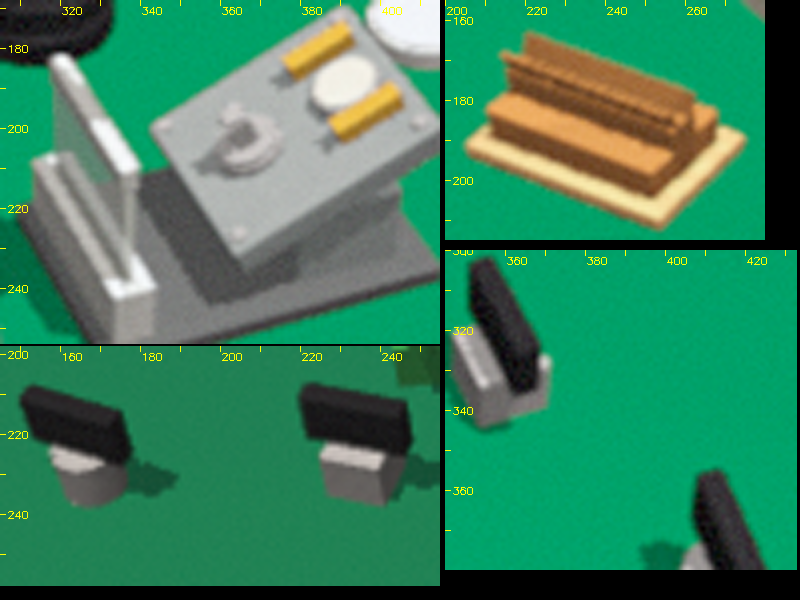

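The square handle is at scene (235,220), side (360,325); its neighbour at scene (165,222) clearly has a round block. The panel strip runs in scene from (328,224) to (380,232). Next I fit the poses from both cameras.

```bash
cat > h.py <<'E'
from plant import bot
import cv2,numpy as np
from scipy.spatial.transform import Rotation as R
from scipy.optimize import least_squares
np.set_printoptions(precision=3,suppress=True)
def proj(m,P):
    C=R.from_euler('xyz',m['rotation']).as_matrix()
    return cv2.projectPoints((np.atleast_2d(P)-m['xyz'])@C,np.zeros(3),np.zeros(3),m['mtx'],m['dist'])[0][:,0]
def fit(pts,x0,nfree=0,cams=None):
    # pts: (cam,u,v,func/xyz local)
    cams=cams or {n:bot.camera_model(n) for n in {p[0] for p in pts}}
    def res(q):
        c,s=np.cos(q[2]),np.sin(q[2]);r=[]
        for n,u,v,L in pts:
            L=L(q) if callable(L) else L
            P=[q[0]+c*L[0]-s*L[1],q[1]+s*L[0]+c*L[1],L[2]]
            r+=list(proj(cams[n],P)[0]-[u,v])
        return r
    s=least_squares(res,x0,x_scale=[10,10,.05]+[10]*nfree,loss='soft_l1')
    print(s.x);print(np.round(res(s.x),1).reshape(-1,2).tolist());return s.x
E
python3 - <<'E'
from h import *
S,D='scene','side'
F=[(S,296.2,335,(100,-68,12)),(S,368.7,348.7,(100,68,12)),
(S,300,302.5,lambda q:(94,-q[3],107)),(S,366.7,315.7,lambda q:(94,q[3],107)),(S,317.5,270.5,lambda q:(-24,-q[3],53)),(S,375,280.5,lambda q:(-24,q[3],53)),
(D,343,200,lambda q:(-24,q[3],53)),(D,365,230.5,lambda q:(-24,-q[3],53)),
(S,344.2,268,(-1,0,99)),(D,363,194.2,(-1,0,99)),
(S,323.3,249.5,lambda q:(-80,-q[4],48)),(S,381.3,259.5,lambda q:(-80,q[4],48)),(D,316.3,208,lambda q:(-80,q[4],48)),(D,337.5,239.3,lambda q:(-80,-q[4],48)),
(S,327.9,223.7,(-80,-50,124)),(S,379.9,232.2,(-80,50,124)),(D,320.5,182.5,(-80,50,124)),(D,336.5,209.5,(-80,-50,124))]
fit(F,[600,0,0,55,60],2)
T=[(S,428.3,235.5,(-45,-70,10)),(S,452,264.5,(45,-70,10)),(S,503.8,242,(45,70,10)),(D,205.5,191.5,(-45,70,10)),(D,253.8,212,(-45,-70,10)),(D,275,189.3,(45,-70,10))]
fit(T,[550,200,.3])
H=[(S,226.2,234.8,(-17,-17,0)),(S,241.3,237.1,(17,-17,0)),(S,225,226,(-17,-17,30)),(S,241.3,228.2,(17,-17,30)),(S,246,226,(17,17,30)),
(D,355,344.2,(-17,17,0)),(D,370.8,338.8,(-17,-17,0)),(D,346.8,321.3,(17,17,30)),(D,355,335,(-17,17,30))]
fit(H,[500,-250,1.4])
E
```

```text
[651.622  -0.075  -0.243  55.911  57.647]
[[-1.2, -1.1], [0.2, 0.9], [0.7, 0.5], [0.1, 0.6], [0.0, -1.6], [0.2, -0.7], [-0.7, -0.5], [-1.9, 0.3], [0.5, 0.6], [-0.0, 1.4], [0.0, -0.6], [-1.0, -0.2], [2.3, -1.2], [1.3, 0.5], [-0.4, -0.4], [0.2, 0.3], [-0.8, -1.2], [1.4, 0.1]]
[499.637 273.284   0.438]
[[-1.2, -0.8], [-0.2, -0.7], [0.2, -0.2], [-0.2, -0.5], [0.5, -2.5], [0.4, -1.0]]
[ 464.763 -228.304    1.377]
[[0.5, 0.5], [0.2, 0.3], [-0.3, -0.1], [-1.5, -0.2], [-1.6, -9.1], [-0.5, 0.1], [-0.1, -0.5], [0.0, -0.3], [0.0, -0.8]]
```

Call:
servo_tool([
  [[0.005,0.012,0],[0,0,3.5]],
  [[0.004,0.013,0],[0,0,3.5]],
  [[0.003,0.013,0],[0,0,3.5]],
  [[0.002,0.013,0],[0,0,3.4]],
  [[0,0,0],[0,0,0]],
  [[0,0,0],[0,0,0]],
], fingers=0.45)

```text
time: 0.85
tool_pos: [576.1, 9.2, 226.4]
tcp_rot: [-3.141, 0.0, 1.329]
contact_force: [-0.1, -0.5, -0.1]
grip_width: 42.0
finger_force: 0.0
```

```bash
cat >> h.py <<'E'
def go(pos,Rt,n=1):
    "deltas (mm, deg) in the present tool frame; also split over n rows with rotation applied first row-wise"
    o=bot.get_obs();C=R.from_euler('xyz',o['tcp_rot'])
    d=C.inv().apply(np.array(pos)-o['tool_pos']);r=(C.inv()*Rt).as_rotvec(degrees=True)
    print('t',o['time'],'pos',o['tool_pos'],'rot',o['tcp_rot'],'F',o['contact_force'],'w',o['grip_width'],'\nd mm',d,'rot deg',r)
E
python3 - <<'E'
from h import *
m=bot.camera_model('wrist');im=bot.capture('wrist');cv2.imwrite('pics/w1.png',im[:,:,::-1]);print(m)
f=[651.6,-.1,-.243]
def W(L):
    c,s=np.cos(f[2]),np.sin(f[2]);return [f[0]+c*L[0]-s*L[1],f[1]+s*L[0]+c*L[1],L[2]]
for L in [(-85,-50,124),(-85,50,124),(-75,-50,124),(-75,50,124),(-1,0,99)]: print(L,proj(m,W(L)))
go([574,19.2,98],R.from_euler('xyz',[np.pi,0,1.3278]))
E
```

```text
{'mtx': array([[424.054,   0.   , 321.958],
       [  0.   , 424.054, 245.451],
       [  0.   ,   0.   ,   1.   ]]), 'dist': array([-0.036,  0.   ,  0.   ,  0.   ,  0.   ]), 'xyz': array([594.636,  86.717, 384.38 ]), 'rotation': array([ 2.843,  0.002, -0.241])}
(-85, -50, 124) [[309.21  302.821]]
(-85, 50, 124) [[308.112 150.685]]
(-75, -50, 124) [[324.113 302.865]]
(-75, 50, 124) [[324.718 150.72 ]]
(-1, 0, 99) [[430.957 221.77 ]]
t 0.9 pos [576.067   9.24  226.562] rot [-3.141  0.     1.329] F [ 0.439 -0.206  0.037] w 41.85292233065872 
d mm [  9.188  -4.3   128.564] rot deg [-0.041  0.005  0.074]
```

View pics/w1.png

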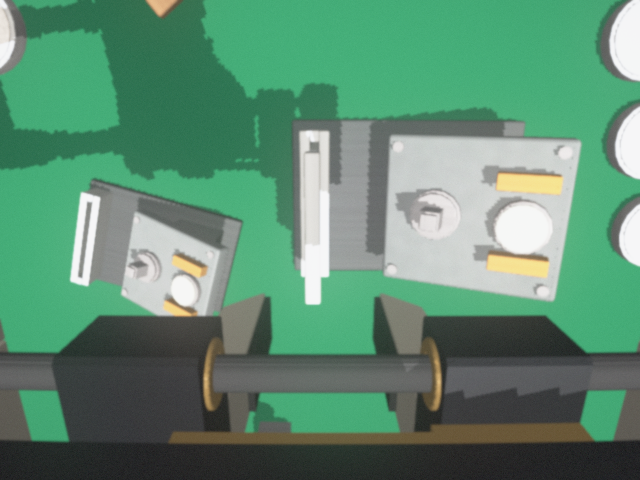

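```bash
python3 - <<'E'
from h import *
S,D,W='scene','side','wrist'
h=lambda x,s,z:(lambda q:(x,s*q[3],z))
F=[(S,296.2,335,(100,-68,12)),(S,368.7,348.7,(100,68,12)),
(S,300,302.5,h(94,-1,107)),(S,366.7,315.7,h(94,1,107)),(S,317.5,270.5,h(-24,-1,53)),(S,375,280.5,h(-24,1,53)),
(S,344.2,268,(-1,0,99)),(D,363,194.2,(-1,0,99)),
(S,327.9,223.7,(-80,-50,124)),(S,379.9,232.2,(-80,50,124)),(D,320.5,182.5,(-80,50,124)),(D,336.5,209.5,(-80,-50,124))]
G=[(W,389,135,h(-24,1,53)),(W,580,141,h(94,1,107)),(W,554,300,h(94,-1,107)),(W,385,269,h(-24,-1,53)),
(W,430,214,(-1,0,99)),(W,313,303,(-80,-50,124)),(W,293,268,(-100,-68,12)),(W,293,121,(-100,68,12)),(W,524,121,(100,68,12))]
fit(F,[650,0,-.24,55],1);q=fit(G,[650,0,-.24,55],1);q=fit(F+G,[650,0,-.24,55],1)
E
```

```text
[651.507  -0.222  -0.242  56.036]
[[-1.3, -1.1], [0.2, 0.8], [0.6, 0.4], [0.2, 0.5], [-0.1, -1.6], [0.2, -0.7], [0.4, 0.5], [-0.0, 1.5], [-0.5, -0.4], [0.1, 0.2], [-0.8, -1.1], [1.4, 0.2]]
[649.4     0.885  -0.246  55.627]
[[-0.5, 0.2], [2.8, 0.4], [0.8, -0.3], [-3.2, 3.5], [-2.6, 7.1], [-0.2, -1.2], [1.2, 0.9], [-1.1, -3.6], [3.2, -1.3]]
[649.86    0.512  -0.245  55.783]
[[-1.0, -2.0], [0.4, 0.0], [1.1, -0.5], [0.2, -0.3], [0.4, -2.3], [0.4, -1.4], [0.8, -0.2], [-0.9, 1.6], [-0.0, -1.1], [0.5, -0.4], [-1.6, -1.0], [0.5, 0.3], [0.1, 0.4], [3.5, 0.3], [1.6, 0.0], [-2.5, 4.0], [-1.8, 7.4], [0.7, -0.7], [1.8, 1.3], [-0.5, -3.1], [3.7, -1.1]]
```

Call:
servo_tool([
  [[0.0047,-0.003,0.01],[0,0,0.1]],
  [[0.0047,-0.0031,0.02],[0,0,0]],
  [[0,0,0.03],[0,0,0]],
  [[0,0,0.03],[0,0,0]],
  [[0,0,0.025],[0,0,0]],
  [[0,0,0.0135],[0,0,0]],
  [[0,0,0],[0,0,0]],
  [[0,0,0],[0,0,0]],
])

```text
time: 1.9
tool_pos: [573.6, 19.8, 99.2]
tcp_rot: [3.14, -0.0, 1.327]
contact_force: [-0.1, 0.6, 0.3]
grip_width: 41.4
finger_force: 0.0
```

Call:
servo_tool([
  [[0,0,0],[0,0,0]],
  [[0,0,0],[0,0,0]],
  [[0,0,0],[0,0,0]],
  [[0,0,0],[0,0,0]],
  [[0,0,0],[0,0,0]],
], fingers=0)

```text
time: 2.52
tool_pos: [573.0, 19.8, 98.4]
tcp_rot: [3.141, -0.0, 1.326]
contact_force: [-0.3, 0.9, 2.3]
grip_width: 9.8
finger_force: 30.0
```

Call:
servo_tool([
  [[0,0,-0.01],[0,0,0]],
  [[0,0,-0.02],[0,0,0]],
  [[0,0,-0.025],[0,0,0]],
  [[0,0,-0.025],[0,0,0]],
  [[0,0,-0.025],[0,0,0]],
  [[0,0,-0.025],[0,0,0]],
  [[0.01,-0.005,0],[0,0,0]],
  [[0.028,-0.012,0],[0,0,0]],
  [[0.028,-0.012,0],[0,0,0]],
  [[0.028,-0.012,0],[0,0,0]],
  [[0.028,-0.012,0],[0,0,0]],
  [[0.021,-0.01,0],[0,0,0]],
  [[0,0,0],[0,0,-5]],
  [[0,0,0],[0,0,-8]],
  [[0,0,0],[0,0,-9]],
  [[0,0,0],[0,0,-9]],
  [[0,0,0],[0,0,-8.1]],
  [[0,0,0],[0,0,0]],
  [[0,0,0],[0,0,0]],
  [[0,0,0],[0,0,0]],
])

```text
time: 5.03
tool_pos: [546.3, 174.0, 228.0]
tcp_rot: [-3.141, -0.0, 2.007]
contact_force: [0.3, -0.2, -0.6]
grip_width: 9.7
finger_force: 30.0
```

```bash
python3 - <<'E'
from h import *
m=bot.camera_model('wrist');im=bot.capture('wrist');cv2.imwrite('pics/w2.png',im[:,:,::-1]);np.save('w2m.npy',m,allow_pickle=True);print(m['xyz'],m['rotation'])
go([499.6,273.3,228],R.from_euler('xyz',[np.pi,0,2.0088]))
E
```

```text
[511.983 246.246 385.998] [2.844 0.001 0.437]
t 5.075 pos [546.366 173.887 228.051] rot [-3.141 -0.     2.008] F [-0.382  0.009 -1.056] w 9.57251507667908 
d mm [109.863  -0.304   0.055] rot deg [-0.009 -0.002 -0.061]
```

View pics/w2.png

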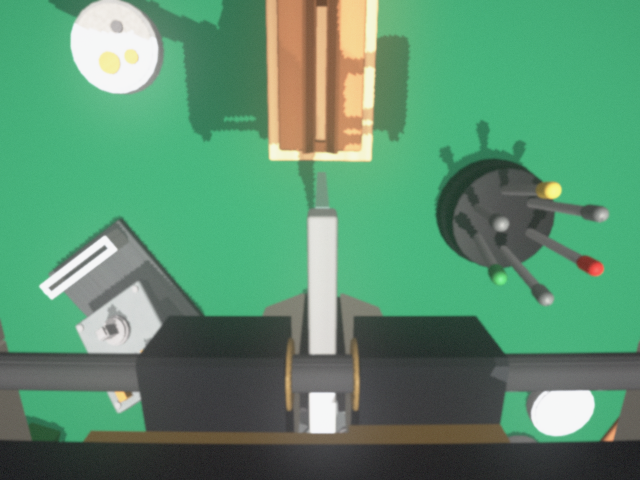

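```bash
python3 - <<'E'
from h import *
m=np.load('w2m.npy',allow_pickle=True).item()
W='wrist';T=[(W,269,160,(-45,-70,10)),(W,372,160,(45,-70,10)),(W,265,1,lambda q:(-45,q[3],10)),(W,378,1,lambda q:(45,q[3],10))]
q=fit(T,[500,273,.438,50],1,{W:m})
c,s=np.cos(q[2]),np.sin(q[2])
for L in [(0,-52,10),(0,-52,46),(0,-60,10)]:print(L,proj(m,[q[0]+c*L[0]-s*L[1],q[1]+s*L[0]+c*L[1],L[2]]))
# panel far end of strip, top z=254
o=bot.get_obs();t=o['tool_pos'];a=[np.cos(2.008),np.sin(2.008)]
for d in (48,50,52): print(d,proj(m,[t[0]+d*a[0],t[1]+d*a[1],t[2]+26]),proj(m,[t[0]+d*a[0],t[1]+d*a[1],t[2]+12]),'bottom',proj(m,[t[0]+d*a[0],t[1]+d*a[1],t[2]-86]))
im=cv2.imread('pics/w2.png');cr=np.hstack([cv2.resize(im[y:y+100,x:x+100],None,fx=4,fy=4,interpolation=2) for x,y in((272,90),(272,150))])
cv2.imwrite('pics/c3.png',cr)
E
```

```text
[496.971 275.366   0.433  55.504]
[[0.3, -0.2], [0.1, 0.2], [-0.2, -0.3], [-0.2, 0.3]]
(0, -52, 10) [[320.782 138.845]]
(0, -52, 46) [[320.599 141.265]]
(0, -60, 10) [[320.747 148.295]]
48 [[324.098 220.282]] [[323.958 210.845]] bottom [[323.411 173.982]]
50 [[324.107 214.169]] [[323.966 205.248]] bottom [[323.414 170.47 ]]
52 [[324.117 208.004]] [[323.974 199.608]] bottom [[323.418 166.942]]
```

View pics/c3.png

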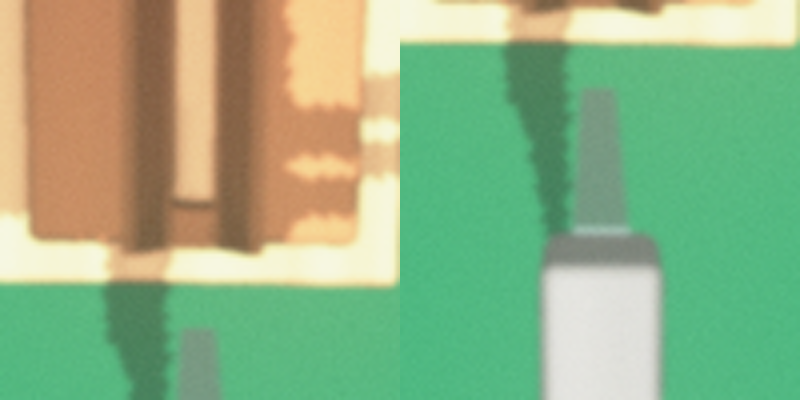

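Call:
servo_tool([
  [[0.015,0,0],[0,0,0]],
  [[0.025,0,0],[0,0,0]],
  [[0.025,0,0],[0,0,0]],
  [[0.025,0,0],[0,0,0]],
  [[0.0173,0,0],[0,0,0]],
  [[0.006,0,0.01],[0,0,0]],
  [[0,0,0.025],[0,0,0]],
  [[0,0,0.025],[0,0,0]],
  [[0,0,0.015],[0,0,0]],
  [[0,0,0],[0,0,0]],
  [[0,0,0],[0,0,0]],
])

```text
time: 6.45
tool_pos: [499.0, 276.5, 154.0]
tcp_rot: [3.14, 0.0, 2.009]
contact_force: [0.2, 1.1, -0.7]
grip_width: 9.5
finger_force: 30.0
```

```bash
python3 - <<'E'
from h import *
m=bot.camera_model('wrist');im=bot.capture('wrist')[:,:,::-1];np.save('w3m.npy',m,allow_pickle=True)
sc=bot.capture('scene')[:,:,::-1]
o=bot.get_obs();print(o['tool_pos'],o['tcp_rot'],o['contact_force'])
a=cv2.resize(im[0:300,222:422],None,fx=2,fy=2,interpolation=2)
b=cv2.resize(sc[170:270,415:515],None,fx=4,fy=4,interpolation=2)
c=np.zeros((600,800,3),np.uint8);c[:,:400]=a;c[:400,400:]=b;cv2.imwrite('pics/c4.png',c)
t=o['tool_pos'];ax=np.array([np.cos(2.008),np.sin(2.008)])
for d in (47,49,51): print(d,proj(m,[t[0]+d*ax[0],t[1]+d*ax[1],t[2]+26]),'bottom',proj(m,[t[0]+d*ax[0],t[1]+d*ax[1],t[2]-86]))
st=np.array([498.7,275.6])
for d in (50,52,54): print('slot',d,proj(m,[*(st+d*ax),46]),proj(m,[*(st+d*ax),10]))
print('base',proj(m,[*(st+70*ax),10]))
E
```

```text
[499.032 276.548 154.252] [3.14  0.    2.009] [ 0.267  0.493 -0.037]
47 [[324.399 223.08 ]] bottom [[323.222 175.503]]
49 [[324.417 216.983]] bottom [[323.23  171.995]]
51 [[324.436 210.833]] bottom [[323.237 168.472]]
slot 50 [[321.98  166.962]] [[321.951 160.999]]
slot 52 [[321.984 163.713]] [[321.955 158.116]]
slot 54 [[321.988 160.45 ]] [[321.958 155.222]]
base [[321.986 131.691]]
```

View pics/c4.png

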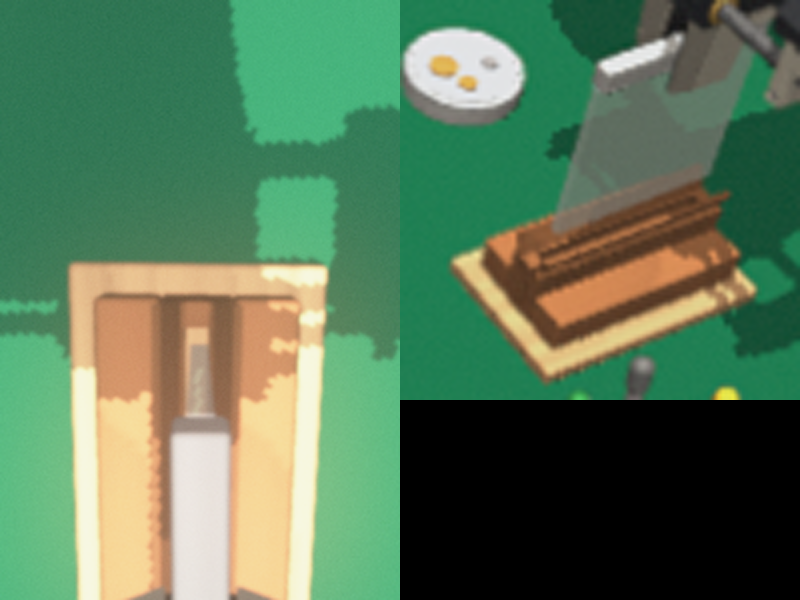

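Call:
servo_tool([
  [[0,-0.0008,0.008],[0,0,0]],
  [[0,0,0.01],[0,0,0]],
  [[0,0,0.01],[0,0,0]],
  [[0,0,0.008],[0,0,0]],
  [[0,0,0.006],[0,0,0]],
  [[0,0,0],[0,0,0]],
  [[0,0,0],[0,0,0]],
])

```text
time: 7.42
tool_pos: [497.9, 276.2, 111.5]
tcp_rot: [3.141, 0.0, 2.009]
contact_force: [-0.4, -0.0, -1.1]
grip_width: 9.7
finger_force: 30.0
```

Call:
servo_tool([
  [[0,0,0.006],[0,0,0]],
  [[0,0,0.004],[0,0,0]],
  [[0,0,0.003],[0,0,0]],
  [[0,0,0],[0,0,0]],
  [[0,0,0],[0,0,0]],
])

```text
time: 8.05
tool_pos: [497.8, 276.1, 98.3]
tcp_rot: [3.141, 0.0, 2.009]
contact_force: [-0.1, 0.4, -1.3]
grip_width: 9.5
finger_force: 30.0
```

Call:
servo_tool([
  [[0,0,0.002],[0,0,0]],
  [[0,0,0.001],[0,0,0]],
  [[0,0,0],[0,0,0]],
  [[0,0,0],[0,0,0]],
])

```text
time: 8.55
tool_pos: [498.3, 276.3, 96.4]
tcp_rot: [3.139, 0.0, 2.009]
contact_force: [-0.9, -0.5, 6.0]
grip_width: 9.7
finger_force: 30.0
```

Call:
servo_tool([
  [[0,0,0],[0,0,0]],
  [[0,0,0],[0,0,0]],
  [[0,0,0],[0,0,0]],
  [[0,0,-0.015],[0,0,0]],
  [[0,0,-0.03],[0,0,0]],
  [[0,0,-0.04],[0,0,0]],
  [[-0.02,-0.002,-0.01],[0,0,0]],
  [[-0.044,-0.0033,0],[0,0,0]],
  [[-0.044,-0.0033,0],[0,0,0]],
  [[-0.044,-0.0033,0],[0,0,0]],
  [[-0.044,-0.0033,0],[0,0,0]],
  [[-0.044,-0.0033,0],[0,0,0]],
  [[-0.044,-0.0033,0],[0,0,0]],
  [[-0.044,-0.0033,0],[0,0,0]],
  [[-0.0437,-0.0026,0],[0,0,0]],
  [[0,0,0],[0,0,8]],
  [[0,0,0.01],[0,0,9]],
  [[0,0,0.01],[0,0,9]],
  [[0,0,0.01],[0,0,9]],
  [[0,0,0.01],[0,0,4.1]],
], fingers=0.5)

```text
time: 11.05
tool_pos: [629.6, -73.4, 149.4]
tcp_rot: [-3.14, 0.0, 1.322]
contact_force: [0.3, 0.4, 1.4]
grip_width: 46.0
finger_force: 0.0
```

Call:
servo_tool([
  [[0,0,0],[0,0,0]],
  [[0,0,0],[0,0,0]],
])

```text
time: 11.3
tool_pos: [630.2, -72.9, 150.4]
tcp_rot: [3.141, 0.0, 1.327]
contact_force: [0.0, 0.6, -0.4]
grip_width: 46.3
finger_force: 0.0
```

```bash
python3 - <<'E'
from h import *
m=bot.camera_model('wrist');im=bot.capture('wrist')[:,:,::-1];np.save('w4m.npy',m,allow_pickle=True);cv2.imwrite('pics/w4.png',im)
o=bot.get_obs();print(o['time'],o['tool_pos'],o['tcp_rot'],o['grip_width'])
f=[650,.5,-.244];c,s=np.cos(f[2]),np.sin(f[2])
print(proj(m,[[f[0]+c*x-s*y,f[1]+s*x+c*y,z] for x,y,z in[(-1,0,99),(8,0,79)]]))
# for handle hover
go([464.8-np.cos(1.377)*60,-228.3-np.sin(1.377)*60,150],R.from_euler('xyz',[np.pi,0,1.377]))
E
```

```text
11.35 [630.354 -72.752 150.636] [3.141 0.    1.327] 45.939551141727215
[[324.844 123.254]
 [341.892 122.589]]
t 11.35 pos [630.354 -72.752 150.636] rot [3.141 0.    1.327] F [0.077 0.143 0.37 ] w 45.939551141727215 
d mm [-250.795 -120.199    0.585] rot deg [ 0.034  0.005 -2.845]
```

Call:
servo_tool([
  [[-0.02,-0.01,0],[0,0,0]],
  [[-0.042,-0.02,0],[0,0,0]],
  [[-0.042,-0.02,0],[0,0,0]],
  [[-0.042,-0.02,0],[0,0,0]],
  [[-0.042,-0.02,0],[0,0,0]],
  [[-0.042,-0.02,0],[0,0,0]],
  [[-0.0208,-0.0102,0],[0,0,-2.8]],
  [[0,0,0],[0,0,0]],
  [[0,0,0],[0,0,0]],
  [[0,0,0],[0,0,0]],
])

```text
time: 12.6
tool_pos: [453.6, -285.8, 150.4]
tcp_rot: [3.141, -0.0, 1.376]
contact_force: [-0.1, -0.5, -0.4]
grip_width: 45.6
finger_force: 0.0
```

```bash
python3 - <<'E'
from h import *
m=bot.camera_model('wrist');im=bot.capture('wrist')[:,:,::-1].copy();np.save('w5m.npy',m,allow_pickle=True);cv2.imwrite('pics/w5.png',im)
o=bot.get_obs();print(o['time'],o['tool_pos'],o['tcp_rot'],o['grip_width'])
f=[464.8,-228.3,1.377];c,s=np.cos(f[2]),np.sin(f[2])
L=[(x,y,z) for z,X,Y in((64,30,7),(30,17,17)) for x in(-X,X) for y in (-Y,Y)]
p=proj(m,[[f[0]+c*x-s*y,f[1]+s*x+c*y,z] for x,y,z in L]);print(p)
u,v=p.mean(0).astype(int);x0,y0=max(u-65,0),max(v-90,0);print('crop A',x0,y0)
A=cv2.resize(im[y0:y0+200,x0:x0+130],None,fx=3,fy=3,interpolation=2)
w=cv2.imread('pics/w4.png');B=cv2.resize(w[90:165,290:365],None,fx=5,fy=5,interpolation=2)
C=np.zeros((600,800,3),np.uint8);C[:A.shape[0],:A.shape[1]]=A;C[:375,400:775]=B
cv2.imwrite('pics/c5.png',C)
E
```

```text
12.65 [ 453.579 -285.769  150.268] [ 3.141 -0.     1.377] 45.954998548364024
[[335.09  206.107]
 [311.214 206.101]
 [336.047  98.42 ]
 [310.449  98.416]
 [349.037 175.934]
 [297.089 175.923]
 [349.997 122.081]
 [296.216 122.073]]
crop A 258 60
```

View pics/c5.png

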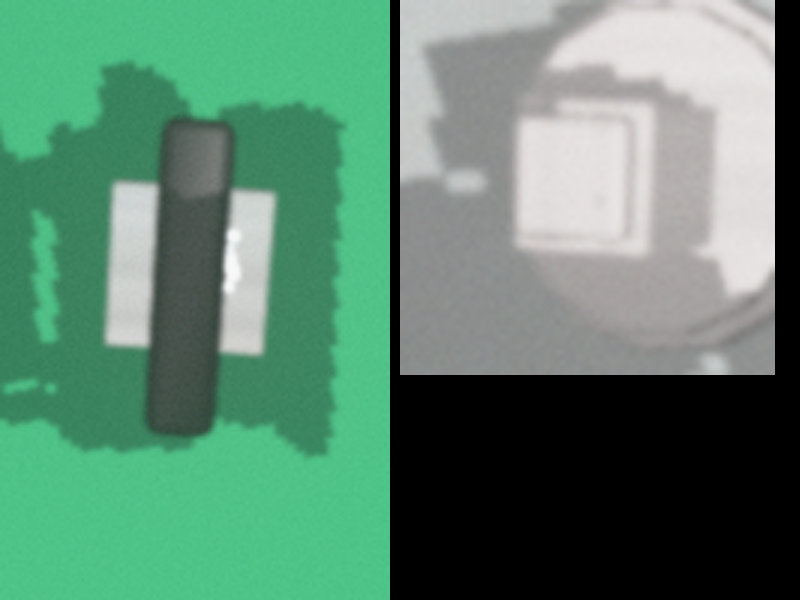

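The wing's axis runs from (324.7,100) to (318.3,204.3), so the handle yaw is about 1.316 and its centre matches. The nose is nearly square to the image, so s0 is small. I'll fit it.

```bash
python3 - <<'E'
from h import *
m=np.load('w4m.npy',allow_pickle=True).item()
obs=np.array([[629,117],[630,238],[655,100],[650,255],[515,249]])
px=np.c_[290+(obs[:,0]-400)/5,90+obs[:,1]/5]
L=np.array([[5.75,5.75,22],[5.75,-5.75,22],[7,7,18],[7,-7,18],[-7,-7,18]])
def pr(q):
    Rf=R.from_euler('z',-.244)*R.from_euler('y',-.42)*R.from_euler('z',-q[0])
    seat=np.array([650,.5,0])+R.from_euler('z',-.244).apply([8,0,79])+[q[1],q[2],0]
    return proj(m,Rf.apply(L)+seat)
s=least_squares(lambda q:(pr(q)-px).ravel(),[.1,0,0],x_scale=[.1,3,3])
print(s.x,(pr(s.x)-px).round(1).tolist())
print('hover',end=' ');go([464.8,-228.3,33],R.from_euler('xyz',[np.pi,0,1.316]))
E
```

```text
[ 0.014 -0.669 -0.863] [[-0.4, -0.4], [-1.1, 0.6], [0.1, 0.4], [0.3, -0.4], [1.1, -0.3]]
hover t 12.65 pos [ 453.579 -285.769  150.268] rot [ 3.141 -0.     1.377] F [-0.108 -0.522  0.162] w 45.954998548364024 
d mm [ 58.542  -0.105 117.275] rot deg [ 0.012 -0.007  3.472]
```

Call:
servo_tool([
  [[0.015,0,0],[0,0,0]],
  [[0.025,0,0],[0,0,0]],
  [[0.0185,0,0.01],[0,0,3.5]],
  [[0,0,0.02],[0,0,0]],
  [[0,0,0.025],[0,0,0]],
  [[0,0,0.025],[0,0,0]],
  [[0,0,0.02],[0,0,0]],
  [[0,0,0.0115],[0,0,0]],
  [[0,0,0.0045],[0,0,0]],
  [[0,0,0],[0,0,0]],
  [[0,0,0],[0,0,0]],
])

```text
time: 14.02
tool_pos: [464.8, -229.4, 34.9]
tcp_rot: [3.14, 0.0, 1.314]
contact_force: [0.7, 0.9, 0.3]
grip_width: 46.0
finger_force: 0.0
```

Call:
servo_tool([
  [[0,0,0],[0,0,0]],
  [[0,0,0],[0,0,0]],
  [[0,0,0],[0,0,0]],
  [[0,0,0],[0,0,0]],
], fingers=0)

```text
time: 14.52
tool_pos: [464.3, -229.2, 34.2]
tcp_rot: [-3.142, -0.0, 1.314]
contact_force: [-0.3, 0.1, 1.5]
grip_width: 14.0
finger_force: 30.0
```

```bash
cat >> h.py <<'E'
seat=np.array([657.9,-2.5,79.]);off=np.array([.8,0,34.2])
def tgt(hgt,ang):
    "handle origin hgt above seat, handle turned clockwise by ang from the spindle zero (+quarter)"
    B=R.from_euler('z',-.244)*R.from_euler('y',-.42);H=B*R.from_euler('z',np.pi/2-ang);T=H*R.from_euler('x',np.pi)
    return seat+B.apply([0,0,hgt])-T.apply(off),T
E
python3 - <<'E'
from h import *
p,T=tgt(45,.014);print(p);go(p,T);o=bot.get_obs();print(o['joint_positions'])
E
```

```text
[626.359   4.528 151.312]
t 14.525 pos [ 464.283 -229.166   34.221] rot [-3.142 -0.     1.314] F [-0.29   0.104  1.461] w 14.032400301060783 
d mm [ 267.18    97.456 -117.086] rot deg [-24.064   0.318   0.079]
[-0.607  0.567  1.774  0.     0.801 -0.35 ]
```

Call:
servo_tool([
  [[0,0,-0.015],[0,0,0]],
  [[0,0,-0.03],[0,0,0]],
  [[0,0,-0.035],[0,0,0]],
  [[0,0,-0.035],[0,0,0]],
  [[0.01,0.004,-0.025],[0,0,0]],
  [[0.03,0.011,0],[0,0,0]],
  [[0.038,0.014,0],[0,0,0]],
  [[0.038,0.014,0],[0,0,0]],
  [[0.038,0.014,0],[0,0,0]],
  [[0.038,0.014,0],[0,0,0]],
  [[0.038,0.014,0],[0,0,0]],
  [[0.037,0.012,0],[0,0,0]],
  [[0,0,0],[-5,0.1,0]],
  [[0,0,0],[-7,0.1,0]],
  [[0,0,0],[-7,0.1,0.1]],
  [[0,0,0],[-5,0,0]],
  [[0,0,0],[0,0,0]],
  [[0,0,0],[0,0,0]],
  [[0,0,0],[0,0,0]],
])

```text
time: 16.9
tool_pos: [626.7, 4.2, 174.7]
tcp_rot: [2.723, -0.006, 1.313]
contact_force: [-0.1, -0.7, -0.7]
grip_width: 13.9
finger_force: 30.0
```

```bash
python3 - <<'E'
from h import *
p,T=tgt(30,.014);print(p);go(p,T)
E
```

```text
[632.294   3.051 137.616]
t 16.9 pos [626.694   4.151 174.668] rot [ 2.723 -0.006  1.313] F [-0.138 -0.705 -0.728] w 13.874168024199587 
d mm [ 0.152 -9.872 36.166] rot deg [-0.055  0.024 -0.058]
```

Call:
servo_tool([
  [[0,-0.005,0],[0,0,0]],
  [[0,-0.0049,0.01],[0,0,0]],
  [[0,0,0.016],[0,0,0]],
  [[0,0,0.01],[0,0,0]],
  [[0,0,0.006],[0,0,0]],
  [[0,0,0.004],[0,0,0]],
  [[0,0,0],[0,0,0]],
  [[0,0,0],[0,0,0]],
  [[0,0,0],[0,0,0]],
])

```text
time: 18.02
tool_pos: [635.4, 2.3, 128.6]
tcp_rot: [2.722, -0.006, 1.313]
contact_force: [-0.0, -0.1, -2.0]
grip_width: 13.9
finger_force: 30.0
```

```bash
python3 - <<'E'
from h import *
p,T=tgt(15,.014);go(p,T)
E
```

```text
t 18.025 pos [635.422   2.296 128.623] rot [ 2.722 -0.006  1.313] F [-0.049 -0.15  -1.976] w 13.86860142473927 
d mm [-0.012  0.731  5.477] rot deg [-0.021  0.013 -0.03 ]
```

Call:
servo_tool([
  [[0,0.0007,0.002],[0,0,0]],
  [[0,0,0.002],[0,0,0]],
  [[0,0,0.002],[0,0,0]],
  [[0,0,0.002],[0,0,0]],
  [[0,0,0],[0,0,0]],
  [[0,0,0],[0,0,0]],
])

```text
time: 18.77
tool_pos: [639.1, 1.3, 121.2]
tcp_rot: [2.723, -0.006, 1.313]
contact_force: [-0.4, -0.1, -1.8]
grip_width: 14.0
finger_force: 30.0
```

Call:
servo_tool([
  [[0,0,0.003],[0,0,0]],
  [[0,0,0.003],[0,0,0]],
  [[0,0,0.003],[0,0,0]],
  [[0,0,0],[0,0,0]],
  [[0,0,0],[0,0,0]],
])

```text
time: 19.4
tool_pos: [642.7, 0.4, 112.9]
tcp_rot: [2.723, -0.006, 1.313]
contact_force: [-0.8, -0.3, -1.1]
grip_width: 14.1
finger_force: 30.0
```

```bash
python3 - <<'E'
from h import *
p,T=tgt(0,.014);go(p,T)
E
```

```text
t 19.4 pos [642.672   0.428 112.941] rot [ 2.723 -0.006  1.313] F [-0.794 -0.253 -1.056] w 14.120662514992496 
d mm [0.043 0.29  3.105] rot deg [-0.059  0.021 -0.029]
```

Call:
servo_tool([
  [[0,0.0003,0.0015],[0,0,0]],
  [[0,0,0.0015],[0,0,0]],
  [[0,0,0.001],[0,0,0]],
  [[0,0,0],[0,0,0]],
  [[0,0,0],[0,0,0]],
])

```text
time: 20.02
tool_pos: [644.2, 0.0, 110.4]
tcp_rot: [2.722, -0.006, 1.313]
contact_force: [-6.5, 1.0, 7.1]
grip_width: 14.0
finger_force: 30.0
```

Call:
servo_tool([
  [[0,-0.0001,0],[0,0,4]],
  [[0,-0.0001,0],[0,0,6]],
  [[0,-0.0001,0],[0,0,6]],
  [[0,-0.0001,0],[0,0,6]],
  [[0,-0.0001,0],[0,0,6]],
  [[0,-0.0001,0],[0,0,6]],
  [[0,-0.0001,0],[0,0,6]],
  [[0,0,0],[0,0,0]],
])

```text
time: 21.02
tool_pos: [643.3, 0.6, 109.9]
tcp_rot: [2.817, -0.269, 0.657]
contact_force: [-7.3, 0.8, 7.7]
grip_width: 14.0
finger_force: 30.0
```

```bash
cat >> h.py <<'E'
def st():
    o=bot.get_obs();C=R.from_euler('xyz',o['tcp_rot']);B=R.from_euler('z',-.244)*R.from_euler('y',-.42)
    H=B.inv()*C*R.from_euler('x',np.pi)
    print('t',o['time'],'turn',np.pi/2-H.as_euler('ZYX')[0],'tilt',H.as_euler('ZYX')[1:],'F tool',C.inv().apply(o['contact_force']),'M tool',C.inv().apply(o['moment']),'w',o['grip_width'],'orig-seat',B.inv().apply(o['tool_pos']+C.apply(off)-seat),o['joint_positions'])
E
python3 -c "
from h import *
st()"
```

```text
t 21.025 turn 0.7136213992534364 tilt [0.001 0.001] F tool [ -3.038  -2.036 -10.029] M tool [ 0.78  -0.806  0.001] w 13.953942165933114 orig-seat [-0.566  0.062  0.121] [-0.086  0.495  1.73  -0.133  0.507  0.974]
```

Call:
servo_tool([
  [[0,-0.0001,0],[0,0,6]],
  [[0,-0.0001,0],[0,0,6]],
  [[0,-0.0001,0],[0,0,6]],
  [[0,-0.0001,0],[0,0,6]],
  [[0,-0.0001,0],[0,0,6]],
  [[0,0,0],[0,0,3]],
  [[0,0,0],[0,0,0]],
])

```text
time: 21.9
tool_pos: [643.1, 1.1, 109.8]
tcp_rot: [3.018, -0.401, 0.063]
contact_force: [-9.2, 3.0, 8.4]
grip_width: 13.9
finger_force: 30.0
```

```bash
python3 -c "
from h import *
st()"
```

```text
t 21.9 turn 1.2890153113103624 tilt [0.001 0.   ] F tool [ -4.974  -2.185 -11.605] M tool [ 0.295 -1.134  0.05 ] w 13.906224806769453 orig-seat [-0.597  0.129  0.148] [-0.085  0.494  1.731 -0.133  0.506  1.551]
```

Call:
servo_tool([
  [[0,0,0],[0,0,3]],
  [[0,0,0],[0,0,3]],
  [[0,0,0],[0,0,2]],
  [[0,0,0],[0,0,0]],
])

```text
time: 22.4
tool_pos: [643.1, 1.2, 109.8]
tcp_rot: [3.078, -0.414, -0.088]
contact_force: [-7.9, 3.3, 7.3]
grip_width: 13.4
finger_force: 30.0
```

```bash
python3 -c "
from h import *
st()"
```

```text
t 22.4 turn 1.428349012077975 tilt [0.002 0.   ] F tool [ -4.554  -1.932 -10.132] M tool [ 0.286 -1.166  0.003] w 13.365082058041981 orig-seat [-0.612  0.138  0.14 ] [-0.085  0.495  1.731 -0.133  0.506  1.691]
```

Call:
servo_tool([
  [[0,0,0],[0,0,2]],
  [[0,0,0],[0,0,1.5]],
  [[0,0,0],[0,0,0]],
])

```text
time: 22.78
tool_pos: [643.1, 1.3, 109.8]
tcp_rot: [3.105, -0.417, -0.155]
contact_force: [-7.9, 3.4, 7.5]
grip_width: 13.6
finger_force: 30.0
```

```bash
python3 -c "
from h import *
st()"
```

```text
t 22.775 turn 1.489113200724983 tilt [ 0.002 -0.   ] F tool [ -4.563  -1.745 -10.318] M tool [ 0.271 -1.176 -0.026] w 13.627186835206865 orig-seat [-0.644  0.159  0.133] [-0.085  0.495  1.731 -0.133  0.506  1.751]
```

Call:
servo_tool([
  [[0,0,0],[0,0,2]],
  [[0,0,0],[0,0,2]],
  [[0,0,0],[0,0,2]],
  [[0,0,0],[0,0,0]],
])

```text
time: 23.28
tool_pos: [643.1, 1.4, 109.8]
tcp_rot: [-3.132, -0.418, -0.267]
contact_force: [-7.6, 4.3, 7.0]
grip_width: 14.3
finger_force: 30.3
```

```bash
python3 - <<'E'
from h import *
st()
im=bot.capture('wrist')[:,:,::-1];cv2.imwrite('pics/w6.png',im)
E
```

```text
t 23.275 turn 1.5922349379035774 tilt [ 0.001 -0.   ] F tool [-4.924 -2.216 -9.834] M tool [ 0.203 -1.232 -0.582] w 14.307480658570755 orig-seat [-0.66   0.153  0.128] [-0.085  0.495  1.731 -0.134  0.506  1.855]
```

Call:
servo_tool([
  [[0,0,0],[0,0,-2]],
  [[0,0,0],[0,0,-2]],
  [[0,0,0],[0,0,0]],
])

```text
time: 23.7
tool_pos: [643.1, 1.4, 109.8]
tcp_rot: [3.121, -0.418, -0.192]
contact_force: [-8.7, 3.0, 8.7]
grip_width: 13.7
finger_force: 30.0
```

Call:
servo_tool([
  [[0,0,0],[0,0,0]],
  [[0,0,0],[0,0,0]],
  [[0,0,0],[0,0,0]],
  [[0,0,0],[0,0,0]],
  [[0,0,-0.005],[0,0,0]],
  [[0,0,-0.015],[0,0,0]],
  [[0,0,-0.025],[0,0,0]],
  [[0,0,-0.03],[0,0,0]],
  [[0,0,-0.03],[0,0,0]],
  [[0,0,-0.025],[0,0,0]],
  [[0,0,0],[0,0,0]],
  [[0,0,0],[0,0,0]],
], fingers=0.5)

```text
time: 25.2
tool_pos: [592.2, 13.6, 227.5]
tcp_rot: [3.121, -0.418, -0.193]
contact_force: [0.0, -1.2, -0.2]
grip_width: 45.8
finger_force: 0.0
```

```bash
python3 - <<'E'
from h import *
st()
s=bot.capture('scene')[:,:,::-1];d=bot.capture('side')[:,:,::-1];w=bot.capture('wrist')[:,:,::-1]
m=bot.camera_model('wrist');B=R.from_euler('z',-.244)*R.from_euler('y',-.42)
for a in (1.3,1.44,1.55):
    H=B*R.from_euler('z',np.pi/2-a);print(a,proj(m,seat+H.apply([[-30,0,64],[30,0,64]])))
C=np.zeros((600,800,3),np.uint8)
C[:300,:400]=cv2.resize(s[200:350,290:490],None,fx=2,fy=2);C[:300,400:800]=cv2.resize(d[130:280,210:410],None,fx=2,fy=2)
C[300:600,:400]=w[0:300,120:520];C[300:600,400:]=s[150:450,130:530];cv2.imwrite('pics/c6.png',C)
E
```

```text
t 25.2 turn 1.5242088329674761 tilt [ 0.001 -0.   ] F tool [0.149 1.143 0.32 ] M tool [ 0.082 -0.383  0.028] w 45.80180276153485 orig-seat [ -0.475  -0.245 128.974] [-0.068  0.265  1.714 -0.105  0.753  1.762]
1.3 [[331.408 285.406]
 [310.297 196.784]]
1.44 [[325.052 286.318]
 [317.073 195.745]]
1.55 [[320.004 286.453]
 [322.466 195.592]]
```

View pics/c6.png

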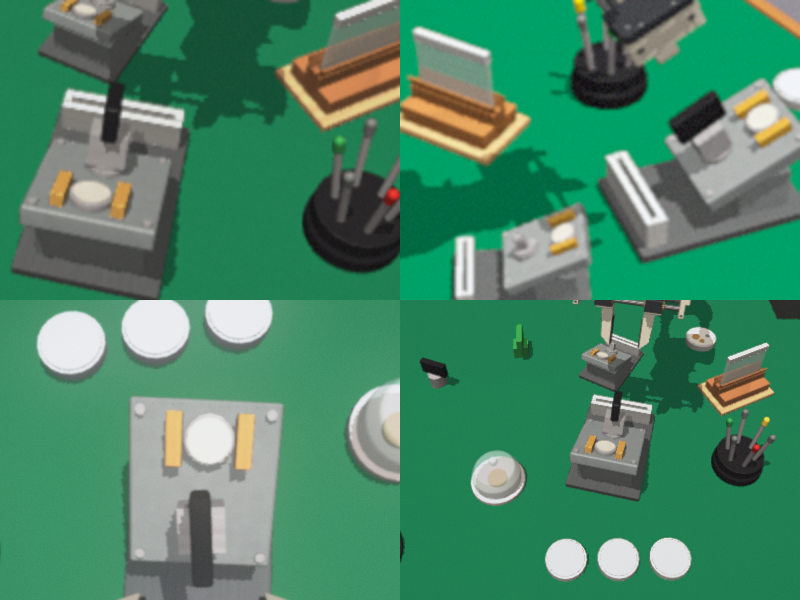

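The handle sits home and turned, with both jaws closed on the case. The panel stands in its slot, the bystanders are untouched and the gripper is clear. I'm handing in.

```bash
python3 -c "
from plant import bot
print(bot.close_job())"
```

```text
the job is handed in; nothing more can be done
None
```

The job is handed in at about 25 s: the panel stands fully down in the parking stand's slot, and the square-socket handle is home on the larger fixture's spindle, turned clockwise until the torque rose at the stop and the jaws met the case; the gripper is clear and the other things were not touched.

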